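# Put the grinding bench back in order

### The job

Clear up after grinding: put the plain wheel, the mounted wheel and the sanding block each flat on the floor of the tray that holds its own kind (the mounted wheel with its shank up). Lift the three look-alike tins to find the one that is full and stand it upright in the tray with the full tins; the two empty tins stay, or go back, upright where they stood. Set everything down gently, since a dropped grinding wheel is scrap, and let go of it.

Things in the scene. Friction and masses are not known exactly. Their poses are not given: they have to be found in the camera images.
- plain_wheel: Plain grey grinding wheel lying flat on the bench: a disc 56 mm in diameter, 22 mm thick, with a small dark bore and a paper-brown label ring on top, no shank. 0.1 kg or so. Origin: centre of its underside, z up.
- mounted_wheel: Grey grinding wheel mounted on a steel shank, standing on its wheel with the shank up: wheel 44 mm in diameter and 22 mm thick, above it the shank, 8 mm in diameter, up to 64 mm above the bench (can be gripped by the shank). 0.1 kg or so. Origin: centre of the wheel's underside, z up along the shank.
- sanding_block: Brown rectangular rigid sanding block lying flat: 60 (its x) by 40 (its y) by 26 mm high. 0.1 kg or so. Origin: centre of its underside. At the start its long side lies roughly across, along world y.
- tin_a: One of three identical closed steel tins, upright cylinder 56 mm in diameter (57 over the beads) and 60 mm high, lid closed and rigid. One of the three is full of steel arbor nuts and weighs about 0.6 kg, the two others are empty and weigh about 0.1 kg; which is which cannot be seen. Origin: centre of its underside, z up.
- tin_b: One of three identical closed steel tins, upright cylinder 56 mm in diameter (57 over the beads) and 60 mm high, lid closed and rigid. One of the three is full of steel arbor nuts and weighs about 0.6 kg, the two others are empty and weigh about 0.1 kg; which is which cannot be seen. Origin: centre of its underside, z up.
- tin_c: One of three identical closed steel tins, upright cylinder 56 mm in diameter (57 over the beads) and 60 mm high, lid closed and rigid. One of the three is full of steel arbor nuts and weighs about 0.6 kg, the two others are empty and weigh about 0.1 kg; which is which cannot be seen. Origin: centre of its underside, z up.
- tray_plain: Fixed grey steel tray of the plain wheels. Outside 151 (x) by 136 (y) by 18 mm high, walls 3, floor 3 mm thick. Origin: centre of its underside; +x roughly away from the robot. Two fixed samples (56 mm discs, no shank, top 25 mm over the bench) side by side fill the +x half; the floor from x = -72 to +14 mm, 130 mm wide, is free, middle at x = -29, y = 0 mm.
- tray_mounted: Fixed grey steel tray of the mounted wheels. Outside 151 (x) by 136 (y) by 18 mm high, walls 3, floor 3 mm thick. Origin: centre of its underside; +x roughly away from the robot. Two fixed samples (44 mm wheels, shanks up, top 67 mm over the bench) side by side fill the +x half; the floor from x = -72 to +14 mm, 130 mm wide, is free, middle at x = -29, y = 0 mm.
- tray_block: Fixed grey steel tray of the sanding blocks. Outside 151 (x) by 136 (y) by 18 mm high, walls 3, floor 3 mm thick. Origin: centre of its underside; +x roughly away from the robot. Two fixed samples (brown blocks, top 29 mm over the bench) side by side fill the +x half; the floor from x = -72 to +14 mm, 130 mm wide, is free, middle at x = -29, y = 0 mm.
- tray_tin: Fixed grey steel tray of the full tins. Outside 151 (x) by 136 (y) by 18 mm high, walls 3, floor 3 mm thick. Origin: centre of its underside; +x roughly away from the robot. Two fixed samples (steel tins, top 63 mm over the bench) side by side fill the +x half; the floor from x = -72 to +14 mm, 130 mm wide, is free, middle at x = -29, y = 0 mm.
Mind the look-alikes: they are no part of the job. Leave any purple or red look-alike of the tin_b alone.

How it is judged:
By the outcome, as a careful person would: the job done as asked, in the order asked, and still so for the second after the job is handed in, with the robot touching nothing.
It also fails if it takes over 141 s, if anything falls off the work surface, if the arm or the gripper's body presses on something with over 40 N, if the wrist force passes 120 N, or if a joint passes its speed limit or range.

### The arm

A 6-joint arm with a two-finger parallel gripper is mounted at the origin on the work surface. World frame = base frame: x ahead of the robot, y to its left, z up, the work surface at z = 0. Lengths are in m, angles in rad, forces in N, time in s.
With the tool pointing down it reaches from about 0.375 to 0.975 m from the base axis. Payload 3.8 kg.
Tool frame: the origin (TCP) lies on the mounting face of the last link; the fingertips stand 173 mm ahead of it and the grasp point (between the pads) lies 155 mm ahead of it; z points along the fingers, y is the line along which they close (so a half turn about z gives the same grasp; the last joint's range is limited). The gripper opens to 85 mm and grips with 20 to 120 N. Pads are 22 mm wide; open, the fingers measure 114 mm over their backs; the gripper's body (76 mm by 85 mm) begins 54 mm behind the grasp point. The pads swing forward as they close: fully open they stand 13 mm farther back than shut.
Start: joints at [-1.232, 0.264, 1.604, -0, 1.274, -0.037], TCP at [0.248, -0.628, 0.405] pointing down, gripper open.
Joint ranges: [-2.63, 2.63], [-0.94, 2.18], [0.31, 2.57], [-1.31, 4.45], [0, 2.66], [-2.55, 2.55]. Speed limits (rad/s): [2.57, 2.57, 3.14, 3.14, 3.14, 3.14].

### API

Orientations are given as a rotation vector (axis times angle).
In Python, from workcell import bot gives the robot as it stands.
- The arm moves only by the tool drive_tool, never from a script. Its argument "increments" is a list of rows, each an object with "delta_pos": the shift along the tool's x, y, z in mm, a list of three; "turn": the turn about the tool's z in rad; "jaw": the opening, from -1 (shut) to 1 (fully open). A call has 1 to 8 rows; each row shifts and turns the commanded pose from where the row before left it, along the tool's axes as they then stand; what a row does not reach is not made up. A row lasts 1/12 s, in which the tool goes at most 41.7 mm and 7.16 degrees, less where a joint would pass 70% of its speed; a pose out of reach is approached as far as the arm can. A call is refused whole if a number of a shift passes 41.7 or a number of a turn 0.125, either way. A call with a gripper value outside its range is refused whole. The fingers move at their own pace and stop on an object; "grip_force" is the grip in N (left out, the last holds). Time passes only in rows, so rows that do not move let the fingers close. It gives the time, the measured TCP pose, the force, the opening and the grip force at its end, in the units of the state.
- bot.read_state(): the state, without advancing time (a new reading comes with each control period).
- bot.read_camera(name): name is "scene" or "top" or "wrist"; returns a dict with "pixels" (480x640x3 uint8, red, green, blue), "fovy" (degrees; the focal length in pixels is half the picture's height over the tangent of half this angle, whatever the lens; pixels are square), "cx", "cy" (the principal point, pixels), "k1" (the pictures are not rectified: a ray, as slopes to the right and down, at radius r is drawn at 1 + k1 r^2 times it, then the intrinsics apply), "camera_from_world" (4x4, takes a point from world to camera coordinates); the wrist camera has in their place "hand_eye" (4x4, takes a point from camera to tool coordinates, whose origin is the TCP and whose axes are the flange's). Camera axes: x right, y down, z forward; pixel columns grow to the right and rows downward; lengths in m; the calibration is good to about 2 mm. A picture is of the moment at which its call begins: read the wrist's pose just before it. There is no depth.
- bot.finish_job(): hands the job in; it is judged then, once.
The state is a dict: "time": time; "q": joint angles; "joint_vel": joint speeds; "joint_torque": joint torques, N m; "tool_pos": TCP position; "tcp_rot": TCP orientation; "wrist_force": force on the tool from outside, world axes, zero at the start; "torque": the same for the moment, N m; "width": opening from 0.0 (shut) to 1.0 (fully open); "grip_force": force on a finger pad.
Only numpy, scipy, OpenCV 4.12 (cv2) and the standard library are available. Lean on these libraries where they do the work, as an engineer would, in place of code of your own. Each camera call takes 0.05 s, during which the arm holds its last target. There are 200 camera calls.

## Working session

There is one attempt and no reset: what is moved stays moved. The work goes in short steps, Python scripts to look and compute and a tool call to move; the robot and the scene stay as the last step left them, time stands still between calls to the robot, and variables do not carry over. Pictures are saved under pics/ and viewed, at most 14 in all, crops included, and the job is handed in when it is done.

Besides the shell and the picture viewer there is one more tool, called after ">>>" by a JSON object that holds its "api" and its "payload". drive_tool: Moves the arm, as the interface text tells. Its arguments: {"type":"object","properties":{"increments":{"type":"array"},"grip_force":{"type":"number"}},"required":["increments"]}

```bash
mkdir -p pics; ls; cat > h.py <<'E'
import numpy as np, cv2
from workcell import bot
from scipy.spatial.transform import Rotation as R
def snap(name,fn):
    s=bot.read_state(); c=bot.read_camera(name)
    cv2.imwrite('pics/'+fn,c['pixels'][:,:,::-1])
    if name=='wrist':
        T=np.eye(4);T[:3,:3]=R.from_rotvec(s['tcp_rot']).as_matrix();T[:3,3]=s['tool_pos']
        W=T@np.array(c['hand_eye'])
    else: W=np.linalg.inv(np.array(c['camera_from_world']))
    m=dict(W=W,f=240/np.tan(np.radians(c['fovy'])/2),cx=c['cx'],cy=c['cy'],k1=c['k1'])
    np.savez('pics/'+fn+'.npz',**m); return c['pixels'],m
def load(fn): return cv2.imread('pics/'+fn)[:,:,::-1],dict(np.load('pics/'+fn+'.npz'))
def ray(m,u,v):
    K=np.array([[m['f'],0,m['cx']],[0,m['f'],m['cy']],[0,0,1.]])
    p=cv2.undistortPoints(np.array([[[u,v]]],float),K,np.array([m['k1'],0,0,0.]))[0,0]
    return m['W'][:3,3],m['W'][:3,:3]@np.array([p[0],p[1],1])
def onz(m,u,v,z):
    o,d=ray(m,u,v); return (o+d*(z-o[2])/d[2])[:2].round(4)
E
python3 - <<'E'
from h import *
for n in ['top','scene','wrist']:
    p,m=snap(n,n+'0.png'); print(n,m['W'].round(3).tolist(),m['f'],m['cx'],m['cy'],m['k1'])
s=bot.read_state(); print(s)
E
```

```text
pics
top [[-0.022, -0.989, 0.148, 0.338], [-1.0, 0.025, 0.016, -0.068], [-0.02, -0.148, -0.989, 1.034], [0.0, 0.0, 0.0, 1.0]] 506.0965084504794 316.4447782666259 247.58466144675677 0.01977524194832179
scene [[-0.27, 0.544, -0.795, 1.487], [0.963, 0.156, -0.22, 0.207], [0.004, -0.825, -0.566, 0.75], [0.0, 0.0, 0.0, 1.0]] 584.8328733771558 309.2018064087934 244.4250097071454 0.06174331527005869
wrist [[0.367, -0.883, -0.293, 0.322], [-0.93, -0.35, -0.112, -0.598], [-0.003, 0.314, -0.95, 0.374], [0.0, 0.0, 0.0, 1.0]] 381.7673263703443 318.4662984894758 238.77537821777614 -0.05072619070115575
{'time': 0.15, 'q': array([-1.23190206e+00,  2.64561019e-01,  1.60506979e+00,  1.22530812e-05,
        1.27374513e+00, -3.69155173e-02]), 'joint_vel': array([-1.69300907e-03, -2.37689908e-03, -3.67795279e-03,  6.60226872e-05,
        1.66959163e-03, -5.39916700e-04]), 'joint_torque': array([ 2.58163245e-04, -5.15907061e+01, -3.67959273e+01,  9.02597122e-06,
        8.07157281e-03, -2.52149704e-05]), 'tool_pos': array([ 0.24764094, -0.62763504,  0.40365552]), 'tcp_rot': array([-3.08456092e+00, -5.86517682e-01,  4.02926362e-04]), 'wrist_force': array([ 0.58693896, -0.0626945 ,  0.08536524]), 'torque': array([-0.06062721, -0.02744988,  0.00358189]), 'grip_force': 0.0, 'width': 0.9997013490570041}
```

View pics/top0.png

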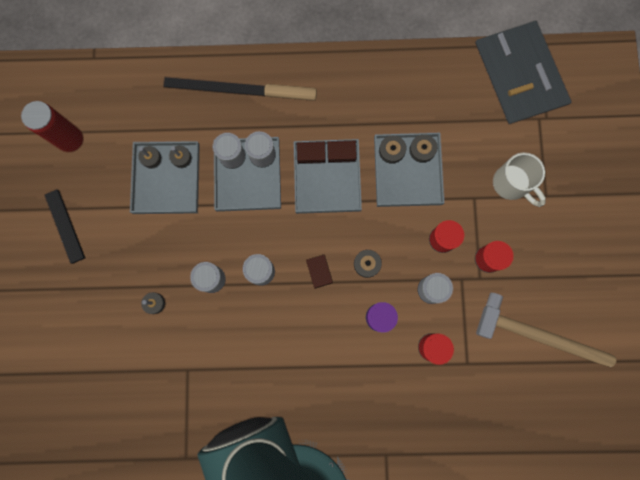

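View pics/scene0.png

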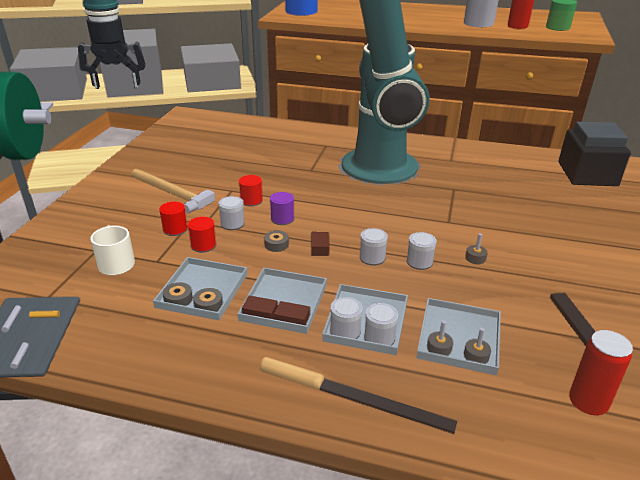

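The top view shows the three grey tins at about (206,277), (257,269) and (436,289). The decoys are the red tins at (448,236), (495,256), (437,348) and the purple one at (382,317). The plain wheel is at (367,263), the block at (319,271) and the mounted wheel at (152,303). From left to right the trays are mounted, tin, block and plain, and the scene view agrees with this.

```bash
python3 - <<'E'
from h import *
p,m=load('top0.png')
hsv=cv2.cvtColor(np.ascontiguousarray(p),cv2.COLOR_RGB2HSV)
def comp(mask,u,v,r=32):
    w=np.zeros_like(mask);w[v-r:v+r,u-r:u+r]=mask[v-r:v+r,u-r:u+r]
    cs,_=cv2.findContours(w,cv2.RETR_EXTERNAL,cv2.CHAIN_APPROX_NONE)
    return max(cs,key=cv2.contourArea)
low=((hsv[...,1]<70)).astype(np.uint8)
for n,u,v,z in [('plain',367,263,.011),('mount',152,303,.011),('tinL',206,277,.03),('tinM',257,269,.03),('tinR',436,289,.03)]:
    c=comp(low,u,v,22 if n!='tinL' else 24);(x,y),r=cv2.minEnclosingCircle(c);M=cv2.moments(c);cx,cy=M['m10']/M['m00'],M['m01']/M['m00']
    print(n,(round(x),round(y)),round(r,1),'c',round(cx,1),round(cy,1),onz(m,cx,cy,z), 'yaw-d(mm)',round(2*r/506*1020))
dark=((hsv[...,2]<75)&(hsv[...,1]>70)).astype(np.uint8)
c=comp(dark,319,271,22);b=cv2.minAreaRect(c);print('block',b,onz(m,*b[0],.02),[onz(m,*q,.026).tolist() for q in cv2.boxPoints(b)])
for n,u,v in [('tm',165,178),('tt',247,175),('tb',328,176),('tp',409,170)]:
    c=comp(low,u,v,44);b=cv2.minAreaRect(c);bp=cv2.boxPoints(b)
    print(n,b,[onz(m,*q,.018).tolist() for q in bp], onz(m,*b[0],.018))
big=cv2.resize(p[220:370,130:480],None,fx=2.2,fy=2.2,interpolation=cv2.INTER_CUBIC)
cv2.imwrite('pics/crop1.png',big[:,:,::-1])
E
```

```text
plain (367, 263) 13.7 c 367.2 263.1 [ 0.4565 -0.1538] yaw-d(mm) 55
mount (152, 302) 11.6 c 152.4 302.9 [0.3863 0.2826] yaw-d(mm) 47
tinL (207, 277) 17.9 c 206.9 277.2 [0.4338 0.1682] yaw-d(mm) 72
tinM (258, 269) 16.7 c 258.1 269.4 [0.4469 0.0658] yaw-d(mm) 67
tinR (435, 288) 18.0 c 435.1 288.2 [ 0.4011 -0.2838] yaw-d(mm) 72
block ((320.84906005859375, 270.97174072265625), (30.081960678100586, 24.99962043762207), 74.05460357666016) [ 0.4417 -0.0593] [[0.4641, -0.0275], [0.4768, -0.0761], [0.4183, -0.091], [0.4057, -0.0428]]
tm ((163.5, 177.0), (72.0, 69.0), 90.0) [[0.7266, 0.3381], [0.7227, 0.1925], [0.568, 0.1908], [0.5717, 0.3333]] [0.6465 0.2637]
tt ((245.9423828125, 170.6843719482422), (78.75399017333984, 68.02923583984375), 88.18170166015625) [[0.7408, 0.1659], [0.7415, 0.0224], [0.572, 0.0193], [0.5711, 0.1595]] [0.6554 0.0917]
tb ((326.6253662109375, 175.88424682617188), (72.57986450195312, 67.21317291259766), 87.87889862060547) [[0.7174, -0.0046], [0.7186, -0.1454], [0.5635, -0.1456], [0.5619, -0.0078]] [ 0.6396 -0.0759]
tp ((408.8074645996094, 169.1876983642578), (73.10154724121094, 68.18547821044922), 87.70938873291016) [[0.7272, -0.1758], [0.7286, -0.3178], [0.5726, -0.3148], [0.5707, -0.1758]] [ 0.649  -0.2462]
```

View pics/crop1.png

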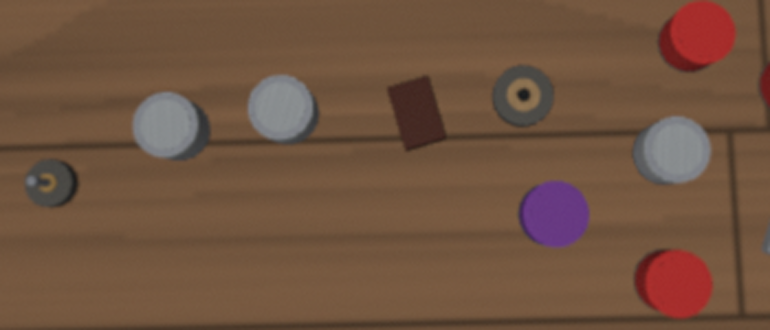

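The crop shows the tins at (167,125), (282,107) and (675,150) in plain grey, while the decoys are red and purple. The only brown block is at (417,113); its long side appears to run mostly along world x, unlike the note, so I'll check it close up. The wheel with a label and no shank is at (523,95) and the wheel with a shank is at (50,183). All of these fit their descriptions. Next I move above the plain wheel.

>>> {"api": "drive_tool", "payload": {"increments": [{"delta_pos": [0, 0, 0], "turn": 0.125, "jaw": 1}, {"delta_pos": [0, 0, 0], "turn": 0.125, "jaw": 1}, {"delta_pos": [0, 0, 0], "turn": 0.125, "jaw": 1}, {"delta_pos": [15, -34, 5], "turn": 0, "jaw": 1}, {"delta_pos": [15, -34, 5], "turn": 0, "jaw": 1}, {"delta_pos": [15, -34, 5], "turn": 0, "jaw": 1}, {"delta_pos": [15, -34, 5], "turn": 0, "jaw": 1}, {"delta_pos": [15, -34, 5], "turn": 0, "jaw": 1}], "grip_force": 30}}

```text
time: 0.82
tool_pos: [0.3228, -0.4562, 0.379]
tcp_rot: [-3.141, -0.0, 0.0]
wrist_force: [0.6, -0.5, 0.3]
width: 0.996
grip_force: 0.0
```

>>> {"api": "drive_tool", "payload": {"increments": [{"delta_pos": [15, -34, 5], "turn": 0, "jaw": 1}, {"delta_pos": [15, -34, 5], "turn": 0, "jaw": 1}, {"delta_pos": [15, -34, 5], "turn": 0, "jaw": 1}, {"delta_pos": [15, -34, 5], "turn": 0, "jaw": 1}, {"delta_pos": [15, -34, 5], "turn": 0, "jaw": 1}, {"delta_pos": [15, -34, 5], "turn": 0, "jaw": 1}, {"delta_pos": [15, -34, 5], "turn": 0, "jaw": 1}, {"delta_pos": [10, -30, 5], "turn": 0, "jaw": 1}]}}

```text
time: 1.48
tool_pos: [0.4379, -0.1876, 0.3395]
tcp_rot: [-3.141, -0.002, -0.001]
wrist_force: [0.6, -0.2, -1.2]
width: 0.995
grip_force: 0.0
```

>>> {"api": "drive_tool", "payload": {"increments": [{"delta_pos": [0, 0, 0], "turn": 0, "jaw": 1}, {"delta_pos": [0, 0, 0], "turn": 0, "jaw": 1}]}}

```text
time: 1.65
tool_pos: [0.4375, -0.1882, 0.3391]
tcp_rot: [-3.141, -0.007, 0.002]
wrist_force: [-0.4, -0.5, 0.5]
width: 1.001
grip_force: 0.0
```

```bash
python3 - <<'E'
from h import *
p,m=snap('wrist','w1.png');s=bot.read_state();print(s['time'],s['tool_pos'],s['tcp_rot'],s['q'],s['wrist_force'])
E
```

```text
1.7 [ 0.43739664 -0.18925684  0.3394633 ] [ 3.14128796e+00  4.62035583e-03 -9.64294697e-04] [-4.60436978e-01 -6.35126406e-02  2.08719049e+00 -6.03970768e-04
  1.11833028e+00  1.10768182e+00] [-0.06341098  0.29000935  0.19358184]
```

View pics/w1.png

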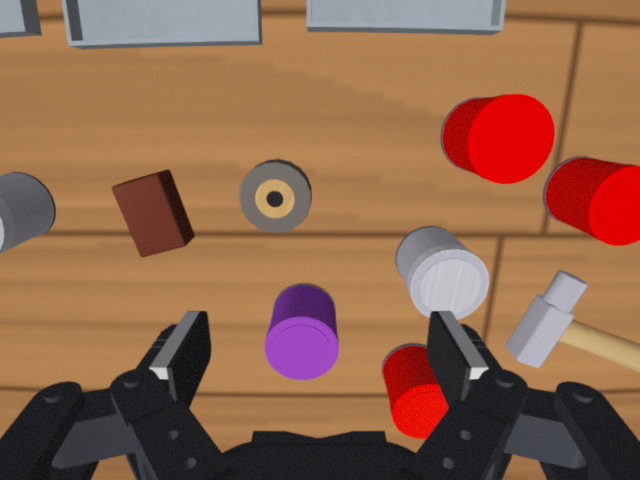

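The wrist view shows the plain wheel's bore at (275,199). The block's top corners are near (113,186), (170,171), (193,243) and (141,257), so its long side does run roughly along world x. The grey tin's lid is at (448,288). The front edge of the plain tray is at about (307,28) to (500,33).

```bash
python3 - <<'E'
from h import *
p,m=load('w1.png')
hsv=cv2.cvtColor(np.ascontiguousarray(p),cv2.COLOR_RGB2HSV)
w=np.zeros(p.shape[:2],np.uint8);w[180:220,255:295]=(hsv[180:220,255:295,2]<60)
M=cv2.moments(w);u,v=M['m10']/M['m00'],M['m01']/M['m00'];print('bore',u,v,onz(m,u,v,.022))
print('wheel l/r',onz(m,239,197,.02),onz(m,312,197,.02))
w[:]=0;w[160:265,105:200]=((hsv[...,0]<9)|(hsv[...,0]>170))[160:265,105:200]&(hsv[...,2]<130)[160:265,105:200]
c=max(cv2.findContours(w,0,1)[0],key=cv2.contourArea);a=cv2.approxPolyDP(c,5,True)[:,0]
for q in a: print('blk',q,onz(m,*q,.026),onz(m,*q,0))
print('tinR lid',onz(m,448,289,.06))
print('tray plain',onz(m,307,28,.0),onz(m,499,33,.0),onz(m,499,33,.018),'tray block',onz(m,69,46,0),onz(m,261,44,0))
E
```

```text
bore 274.4 198.63636363636363 [ 0.454  -0.1539]
wheel l/r [ 0.4548 -0.1263] [ 0.455  -0.1827]
blk [168 170] [ 0.4765 -0.0755] [ 0.4727 -0.0652]
blk [112 188] [ 0.463  -0.0305] [ 0.458 -0.016]
blk [143 256] [ 0.4077 -0.047 ] [ 0.3977 -0.034 ]
blk [184 245] [ 0.4173 -0.0814] [ 0.4082 -0.0717]
blk [185 236] [ 0.4248 -0.083 ] [ 0.4163 -0.0734]
blk [193 235] [ 0.4257 -0.0895] [ 0.4173 -0.0805]
tinR lid [ 0.3966 -0.2818]
tray plain [ 0.5768 -0.1787] [ 0.5758 -0.3208] [ 0.5724 -0.313 ] tray block [0.5669 0.0015] [ 0.566  -0.1446]
```

>>> {"api": "drive_tool", "payload": {"increments": [{"delta_pos": [17, -35, 0], "turn": 0, "jaw": 1}, {"delta_pos": [0, 0, 36], "turn": 0, "jaw": 1}, {"delta_pos": [0, 0, 36], "turn": 0, "jaw": 1}, {"delta_pos": [0, 0, 36], "turn": 0, "jaw": 1}, {"delta_pos": [0, 0, 36], "turn": 0, "jaw": 1}, {"delta_pos": [0, 0, 10], "turn": 0, "jaw": 1}, {"delta_pos": [0, 0, 10], "turn": 0, "jaw": 1}, {"delta_pos": [0, 0, 0], "turn": 0, "jaw": 1}]}}

```text
time: 2.37
tool_pos: [0.4538, -0.1555, 0.1747]
tcp_rot: [-3.141, 0.001, 0.004]
wrist_force: [-1.1, 0.3, 0.5]
width: 1.0
grip_force: 0.0
```

>>> {"api": "drive_tool", "payload": {"increments": [{"delta_pos": [0, 0, 0], "turn": 0, "jaw": -1}, {"delta_pos": [0, 0, 0], "turn": 0, "jaw": -1}, {"delta_pos": [0, 0, 0], "turn": 0, "jaw": -1}, {"delta_pos": [0, 0, 0], "turn": 0, "jaw": -1}, {"delta_pos": [0, 0, 0], "turn": 0, "jaw": -1}, {"delta_pos": [0, 0, 0], "turn": 0, "jaw": -1}, {"delta_pos": [0, 0, 0], "turn": 0, "jaw": -1}, {"delta_pos": [0, 0, 0], "turn": 0, "jaw": -1}], "grip_force": 40}}

```text
time: 3.03
tool_pos: [0.4558, -0.1554, 0.1783]
tcp_rot: [3.14, 0.001, 0.007]
wrist_force: [-1.3, -0.5, 5.4]
width: 0.639
grip_force: 41.8
```

>>> {"api": "drive_tool", "payload": {"increments": [{"delta_pos": [0, 0, -5], "turn": 0, "jaw": -1}, {"delta_pos": [0, 0, -10], "turn": 0, "jaw": -1}, {"delta_pos": [0, 0, -15], "turn": 0, "jaw": -1}, {"delta_pos": [0, 0, 0], "turn": 0, "jaw": -1}, {"delta_pos": [0, 0, 0], "turn": 0, "jaw": -1}]}}

```text
time: 3.45
tool_pos: [0.4552, -0.155, 0.2073]
tcp_rot: [3.14, 0.001, 0.006]
wrist_force: [0.2, -0.9, -0.3]
width: 0.635
grip_force: 42.5
```

```bash
python3 - <<'E'
from h import *
p,m=snap('wrist','w2.png');s=bot.read_state();print(s['time'],s['tool_pos'],s['tcp_rot'],s['width'],s['wrist_force'])
E
```

```text
3.5 [ 0.45460002 -0.15479103  0.20638695] [3.14095202e+00 1.41778154e-03 2.54078944e-03] 0.6394711500819972 [-0.22960541  0.44177264 -1.9158277 ]
```

View pics/w2.png

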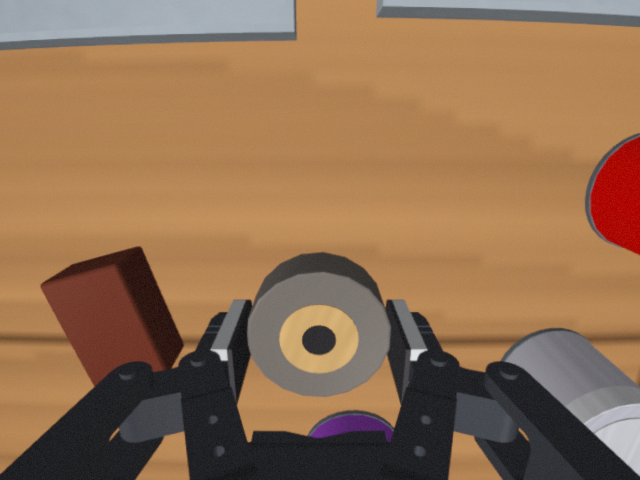

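The wheel is held squarely, with its bore at (319,340) between the pads, and is clear of the bench. Next I carry it to the plain tray.

>>> {"api": "drive_tool", "payload": {"increments": [{"delta_pos": [0, 0, -20], "turn": 0, "jaw": -1}, {"delta_pos": [0, 0, -20], "turn": 0, "jaw": -1}, {"delta_pos": [33, 18, 0], "turn": 0, "jaw": -1}, {"delta_pos": [33, 18, 0], "turn": 0, "jaw": -1}, {"delta_pos": [33, 18, 0], "turn": 0, "jaw": -1}, {"delta_pos": [33, 18, 0], "turn": 0, "jaw": -1}, {"delta_pos": [33, 20, 0], "turn": 0, "jaw": -1}, {"delta_pos": [0, 0, 0], "turn": 0, "jaw": -1}]}}

```text
time: 4.17
tool_pos: [0.6244, -0.2498, 0.2445]
tcp_rot: [3.139, 0.0, 0.007]
wrist_force: [0.1, -0.3, -0.8]
width: 0.636
grip_force: 42.8
```

>>> {"api": "drive_tool", "payload": {"increments": [{"delta_pos": [0, 0, 20], "turn": 0, "jaw": -1}, {"delta_pos": [0, 0, 20], "turn": 0, "jaw": -1}, {"delta_pos": [0, 0, 12], "turn": 0, "jaw": -1}, {"delta_pos": [0, 0, 3], "turn": 0, "jaw": -1}, {"delta_pos": [0, 0, 2], "turn": 0, "jaw": -1}, {"delta_pos": [0, 0, 0], "turn": 0, "jaw": -1}, {"delta_pos": [0, 0, 0], "turn": 0, "jaw": -1}]}}

```text
time: 4.75
tool_pos: [0.6198, -0.2467, 0.1897]
tcp_rot: [3.141, 0.001, 0.002]
wrist_force: [0.2, -0.4, -0.9]
width: 0.637
grip_force: 42.9
```

```bash
python3 - <<'E'
from h import *
p,m=snap('wrist','w3.png');s=bot.read_state();print(s['time'],s['tool_pos'],s['tcp_rot'],s['width'],s['wrist_force'])
E
```

```text
4.8 [ 0.61999797 -0.24678772  0.1901264 ] [3.14061786e+00 1.39531905e-03 3.36551266e-03] 0.6387799855921568 [ 0.03780039  0.01462046 -0.60404584]
```

View pics/w3.png

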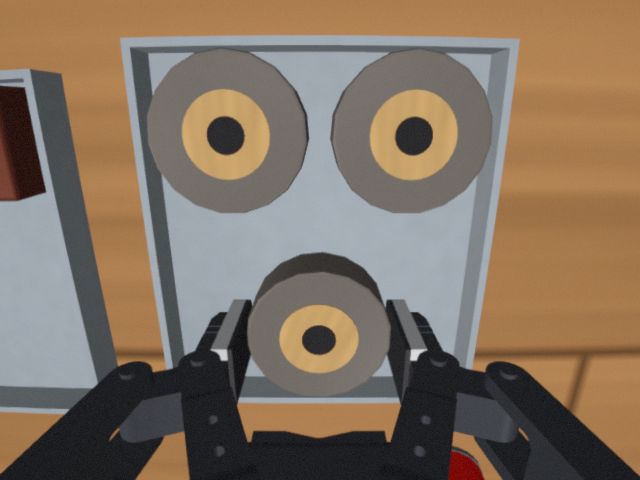

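The view shows the wheel over the free half of the right tray. The samples' bores are at (225,136) and (413,136), the tray's rear corners at (122,40) and (518,41), and its front edge at v≈400.

```bash
python3 - <<'E'
from h import *
p,m=load('w3.png')
print('far',onz(m,122,40,.018),onz(m,518,41,.018),'near',onz(m,235,403,.018),onz(m,395,403,.018),'samples',onz(m,225,136,.025),onz(m,413,136,.025),'sample front',onz(m,240,213,.025))
print('held',onz(m,319,340,.037))
E
```

```text
far [ 0.7246 -0.1792] [ 0.7244 -0.3151] near [ 0.5727 -0.2081] [ 0.5729 -0.2822] samples [ 0.6924 -0.2145] [ 0.6925 -0.2792] sample front [ 0.665 -0.218]
held [ 0.6193 -0.247 ]
```

>>> {"api": "drive_tool", "payload": {"increments": [{"delta_pos": [0, 0, 3], "turn": 0, "jaw": -1}, {"delta_pos": [0, 0, 2], "turn": 0, "jaw": -1}, {"delta_pos": [0, 0, 0], "turn": 0, "jaw": -1}, {"delta_pos": [0, 0, 0], "turn": 0, "jaw": -1}]}}

```text
time: 5.13
tool_pos: [0.6193, -0.2466, 0.1837]
tcp_rot: [-3.142, -0.001, 0.0]
wrist_force: [0.6, 0.5, -1.1]
width: 0.64
grip_force: 42.9
```

>>> {"api": "drive_tool", "payload": {"increments": [{"delta_pos": [0, 0, 1.5], "turn": 0, "jaw": -1}, {"delta_pos": [0, 0, 1], "turn": 0, "jaw": -1}, {"delta_pos": [0, 0, 0], "turn": 0, "jaw": -1}, {"delta_pos": [0, 0, 0], "turn": 0, "jaw": -1}]}}

```text
time: 5.47
tool_pos: [0.6195, -0.2466, 0.1814]
tcp_rot: [3.142, 0.001, 0.0]
wrist_force: [-1.2, 0.6, 1.3]
width: 0.638
grip_force: 43.0
```

>>> {"api": "drive_tool", "payload": {"increments": [{"delta_pos": [0, 0, 1], "turn": 0, "jaw": -1}, {"delta_pos": [0, 0, 0], "turn": 0, "jaw": -1}, {"delta_pos": [0, 0, 0], "turn": 0, "jaw": -1}]}}

```text
time: 5.72
tool_pos: [0.6195, -0.2466, 0.1814]
tcp_rot: [3.141, 0.001, 0.0]
wrist_force: [-2.3, 0.8, 6.2]
width: 0.637
grip_force: 43.6
```

>>> {"api": "drive_tool", "payload": {"increments": [{"delta_pos": [0, 0, 0], "turn": 0, "jaw": 0.6}, {"delta_pos": [0, 0, 0], "turn": 0, "jaw": 0.6}, {"delta_pos": [0, 0, 0], "turn": 0, "jaw": 0.6}, {"delta_pos": [0, 0, 0], "turn": 0, "jaw": 0.6}, {"delta_pos": [0, 0, -15], "turn": 0, "jaw": 0.6}, {"delta_pos": [0, 0, -30], "turn": 0, "jaw": 0.6}, {"delta_pos": [0, 0, -35], "turn": 0, "jaw": 0.6}, {"delta_pos": [0, 0, -40], "turn": 0, "jaw": 0.6}]}}

```text
time: 6.38
tool_pos: [0.6186, -0.2462, 0.3002]
tcp_rot: [-3.14, -0.001, 0.006]
wrist_force: [-0.5, 0.1, -0.4]
width: 0.805
grip_force: 0.0
```

>>> {"api": "drive_tool", "payload": {"increments": [{"delta_pos": [-14, -33, -10], "turn": 0, "jaw": 0.6}, {"delta_pos": [-14, -33, -10], "turn": 0, "jaw": 0.6}, {"delta_pos": [-14, -33, -10], "turn": 0, "jaw": 0.6}, {"delta_pos": [-14, -33, -10], "turn": 0, "jaw": 0.6}, {"delta_pos": [-14, -33, 0], "turn": 0, "jaw": 0.6}, {"delta_pos": [-14, -33, 0], "turn": 0, "jaw": 0.6}, {"delta_pos": [-15, -33, 0], "turn": 0, "jaw": 0.2}, {"delta_pos": [-15, -33, 0], "turn": 0, "jaw": 0.2}]}}

```text
time: 7.05
tool_pos: [0.5043, 0.0187, 0.3416]
tcp_rot: [-3.141, -0.001, -0.003]
wrist_force: [0.3, -0.3, 0.2]
width: 0.603
grip_force: 0.0
```

>>> {"api": "drive_tool", "payload": {"increments": [{"delta_pos": [-15, -33, 0], "turn": 0, "jaw": 0}, {"delta_pos": [-15, -33, 0], "turn": 0, "jaw": 0}, {"delta_pos": [-15, -33, 0], "turn": 0, "jaw": 0}, {"delta_pos": [-15, -33, 0], "turn": 0, "jaw": 0}, {"delta_pos": [-15, -33, 0], "turn": 0, "jaw": 0}, {"delta_pos": [-15, -33, 0], "turn": 0, "jaw": 0}, {"delta_pos": [0, 0, 0], "turn": 0, "jaw": 0}, {"delta_pos": [0, 0, 0], "turn": 0, "jaw": 0}]}}

```text
time: 7.72
tool_pos: [0.4142, 0.2167, 0.3413]
tcp_rot: [-3.141, -0.008, -0.002]
wrist_force: [0.5, -0.5, -0.7]
width: 0.5
grip_force: 0.0
```

```bash
python3 - <<'E'
from h import *
p,m=snap('wrist','w4.png');s=bot.read_state();print(s['time'],s['tool_pos'],s['tcp_rot'],s['q'],s['width'],s['wrist_force'])
E
```

```text
7.7667 [0.41480963 0.21570993 0.34107436] [3.14158573e+00 5.14623633e-03 2.12139344e-03] [ 4.26462542e-01 -8.40817593e-02  2.10307005e+00 -6.20012099e-04
  1.12137478e+00  1.99425169e+00] 0.5012891179851402 [ 0.39904215 -0.59593493 -0.56790112]
```

View pics/w4.png

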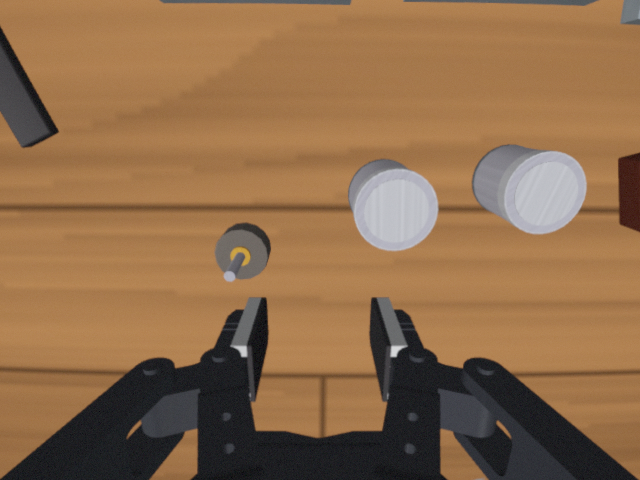

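The mounted wheel is at (243,250) with its shank tip at (230,276). The two grey tins' lids are at (396,210) and (544,192).

```bash
python3 - <<'E'
from h import *
p,m=load('w4.png')
print('shank top',onz(m,230,276,.064),'base ',onz(m,240,256,.022),'wheel',onz(m,243,250,.018))
for z in (.06,): print('tinL',onz(m,396.5,209.5,z),onz(m,354.5,209.5,z),onz(m,438,209.5,z),'tinM',onz(m,544.5,192,z))
print('front edges',onz(m,163,1,0),onz(m,351,4,0))
E
```

```text
shank top [0.3844 0.2795] base  [0.3835 0.2807] wheel [0.3873 0.2788]
tinL [0.4324 0.1642] [0.4322 0.1927] [0.4326 0.1359] tinM [0.4456 0.0638]
front edges [0.5739 0.3318] [0.5712 0.1944]
```

>>> {"api": "drive_tool", "payload": {"increments": [{"delta_pos": [-15, -32, 0], "turn": 0, "jaw": 0}, {"delta_pos": [-15, -32, 0], "turn": 0, "jaw": 0}, {"delta_pos": [0, 0, 35], "turn": 0, "jaw": 0}, {"delta_pos": [0, 0, 35], "turn": 0, "jaw": 0}, {"delta_pos": [0, 0, 30], "turn": 0, "jaw": 0}, {"delta_pos": [0, 0, 20], "turn": 0, "jaw": 0}, {"delta_pos": [0, 0, 9], "turn": 0, "jaw": 0}, {"delta_pos": [0, 0, 0], "turn": 0, "jaw": 0}]}}

```text
time: 8.43
tool_pos: [0.3848, 0.2774, 0.2091]
tcp_rot: [3.139, -0.002, -0.006]
wrist_force: [-0.0, 0.7, 0.8]
width: 0.503
grip_force: 0.0
```

>>> {"api": "drive_tool", "payload": {"increments": [{"delta_pos": [0, 0, 0], "turn": 0, "jaw": -1}, {"delta_pos": [0, 0, 0], "turn": 0, "jaw": -1}, {"delta_pos": [0, 0, 0], "turn": 0, "jaw": -1}, {"delta_pos": [0, 0, 0], "turn": 0, "jaw": -1}, {"delta_pos": [0, 0, 0], "turn": 0, "jaw": -1}, {"delta_pos": [0, 0, 0], "turn": 0, "jaw": -1}, {"delta_pos": [0, 0, 0], "turn": 0, "jaw": -1}, {"delta_pos": [0, 0, 0], "turn": 0, "jaw": -1}], "grip_force": 40}}

```text
time: 9.1
tool_pos: [0.3862, 0.2797, 0.2132]
tcp_rot: [-3.14, -0.002, -0.006]
wrist_force: [2.0, -2.7, 6.8]
width: 0.076
grip_force: 39.4
```

>>> {"api": "drive_tool", "payload": {"increments": [{"delta_pos": [0, 0, -8], "turn": 0, "jaw": -1}, {"delta_pos": [0, 0, -18], "turn": 0, "jaw": -1}, {"delta_pos": [0, 0, -20], "turn": 0, "jaw": -1}, {"delta_pos": [0, 0, 0], "turn": 0, "jaw": -1}]}}

```text
time: 9.43
tool_pos: [0.3864, 0.2804, 0.2612]
tcp_rot: [-3.138, -0.002, -0.009]
wrist_force: [0.5, 1.0, -0.1]
width: 0.073
grip_force: 39.1
```

>>> {"api": "drive_tool", "payload": {"increments": [{"delta_pos": [25, 2, 0], "turn": 0, "jaw": -1}, {"delta_pos": [36, 3, 0], "turn": 0, "jaw": -1}, {"delta_pos": [36, 3, 0], "turn": 0, "jaw": -1}, {"delta_pos": [36, 3, 0], "turn": 0, "jaw": -1}, {"delta_pos": [36, 3, 0], "turn": 0, "jaw": -1}, {"delta_pos": [36, 3, 0], "turn": 0, "jaw": -1}, {"delta_pos": [28, 1, 0], "turn": 0, "jaw": -1}, {"delta_pos": [0, 0, 0], "turn": 0, "jaw": -1}]}}

```text
time: 10.1
tool_pos: [0.6228, 0.2608, 0.2569]
tcp_rot: [-3.141, 0.002, -0.007]
wrist_force: [1.0, 0.2, -1.6]
width: 0.07
grip_force: 39.1
```

>>> {"api": "drive_tool", "payload": {"increments": [{"delta_pos": [0, 0, 15], "turn": 0, "jaw": -1}, {"delta_pos": [0, 0, 10], "turn": 0, "jaw": -1}, {"delta_pos": [0, 0, 0], "turn": 0, "jaw": -1}, {"delta_pos": [0, 0, 0], "turn": 0, "jaw": -1}]}}

```text
time: 10.43
tool_pos: [0.6155, 0.2612, 0.2294]
tcp_rot: [3.14, 0.003, -0.008]
wrist_force: [-0.3, -0.2, -0.9]
width: 0.073
grip_force: 39.1
```

```bash
python3 - <<'E'
from h import *
p,m=snap('wrist','w5.png');s=bot.read_state();print(s['time'],s['tool_pos'],s['tcp_rot'],s['q'],s['width'],s['wrist_force'])
E
```

```text
10.4833 [0.61626244 0.26147115 0.23071819] [ 3.14055705e+00  2.61198333e-03 -4.72312152e-03] [3.64033893e-01 4.03175300e-01 1.76093646e+00 1.26220869e-04
 9.80658769e-01 1.93309643e+00] 0.07434963148058907 [-0.93875374  0.13149323 -0.36048602]
```

View pics/w5.png

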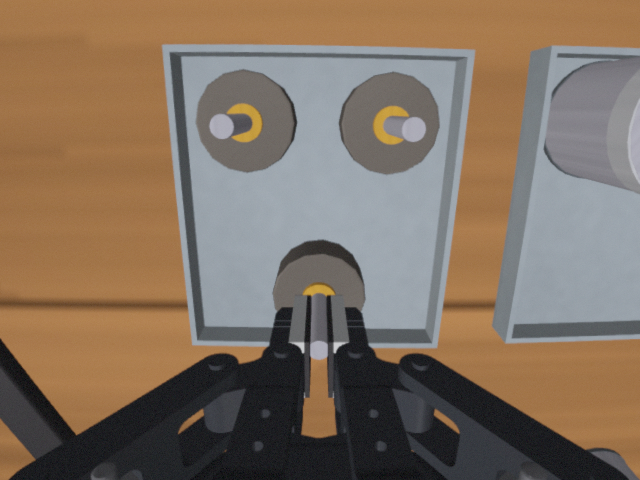

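The mounted wheel hangs upright over the free half of its tray, with the wheel at (320,285) and the sample shanks at (222,126) and (413,128). Lowering it now.

>>> {"api": "drive_tool", "payload": {"increments": [{"delta_pos": [0, 0, 6], "turn": 0, "jaw": -1}, {"delta_pos": [0, 0, 4], "turn": 0, "jaw": -1}, {"delta_pos": [0, 0, 2], "turn": 0, "jaw": -1}, {"delta_pos": [0, 0, 0], "turn": 0, "jaw": -1}, {"delta_pos": [0, 0, 0], "turn": 0, "jaw": -1}]}}

```text
time: 10.9
tool_pos: [0.6179, 0.2614, 0.2202]
tcp_rot: [-3.142, -0.001, 0.0]
wrist_force: [-0.5, 0.6, -1.8]
width: 0.073
grip_force: 39.1
```

>>> {"api": "drive_tool", "payload": {"increments": [{"delta_pos": [0, 0, 1], "turn": 0, "jaw": -1}, {"delta_pos": [0, 0, 1], "turn": 0, "jaw": -1}, {"delta_pos": [0, 0, 0], "turn": 0, "jaw": -1}, {"delta_pos": [0, 0, 0], "turn": 0, "jaw": -1}]}}

```text
time: 11.23
tool_pos: [0.6181, 0.2614, 0.2182]
tcp_rot: [-3.142, -0.001, -0.0]
wrist_force: [-0.3, -0.3, -0.6]
width: 0.075
grip_force: 39.1
```

>>> {"api": "drive_tool", "payload": {"increments": [{"delta_pos": [0, 0, 1], "turn": 0, "jaw": -1}, {"delta_pos": [0, 0, 1], "turn": 0, "jaw": -1}, {"delta_pos": [0, 0, 0], "turn": 0, "jaw": -1}, {"delta_pos": [0, 0, 0], "turn": 0, "jaw": -1}]}}

```text
time: 11.57
tool_pos: [0.6181, 0.2614, 0.2163]
tcp_rot: [-3.142, -0.001, -0.0]
wrist_force: [-0.4, 0.4, 0.3]
width: 0.075
grip_force: 39.4
```

>>> {"api": "drive_tool", "payload": {"increments": [{"delta_pos": [0, 0, 1], "turn": 0, "jaw": -1}, {"delta_pos": [0, 0, 0], "turn": 0, "jaw": -1}, {"delta_pos": [0, 0, 0], "turn": 0, "jaw": -1}]}}

```text
time: 11.82
tool_pos: [0.6182, 0.2614, 0.2163]
tcp_rot: [-3.142, -0.001, -0.001]
wrist_force: [-1.7, -0.8, 5.0]
width: 0.074
grip_force: 39.7
```

>>> {"api": "drive_tool", "payload": {"increments": [{"delta_pos": [0, 0, 0], "turn": 0, "jaw": -0.2}, {"delta_pos": [0, 0, 0], "turn": 0, "jaw": -0.2}, {"delta_pos": [0, 0, 0], "turn": 0, "jaw": -0.2}, {"delta_pos": [0, 0, 0], "turn": 0, "jaw": -0.2}, {"delta_pos": [0, 0, -15], "turn": 0, "jaw": -0.2}, {"delta_pos": [0, 0, -30], "turn": 0, "jaw": -0.2}, {"delta_pos": [0, 0, -40], "turn": 0, "jaw": -0.2}, {"delta_pos": [0, 0, -40], "turn": 0, "jaw": -0.2}]}}

```text
time: 12.48
tool_pos: [0.6174, 0.2612, 0.341]
tcp_rot: [3.141, 0.001, -0.004]
wrist_force: [0.9, 0.2, 0.6]
width: 0.402
grip_force: 0.0
```

>>> {"api": "drive_tool", "payload": {"increments": [{"delta_pos": [-19, 32, 0], "turn": 0, "jaw": 0.6}, {"delta_pos": [-19, 32, 0], "turn": 0, "jaw": 0.6}, {"delta_pos": [-19, 32, 0], "turn": 0, "jaw": 0.6}, {"delta_pos": [-19, 32, 0], "turn": 0, "jaw": 0.6}, {"delta_pos": [-19, 32, 0], "turn": 0, "jaw": 0.6}, {"delta_pos": [-19, 32, 0], "turn": 0, "jaw": 0.6}, {"delta_pos": [-19, 32, 0], "turn": 0, "jaw": 0.6}, {"delta_pos": [-19, 32, 0], "turn": 0, "jaw": 0.6}]}}

```text
time: 13.15
tool_pos: [0.4651, 0.0041, 0.3414]
tcp_rot: [3.141, 0.002, 0.003]
wrist_force: [0.8, -0.6, 0.2]
width: 0.8
grip_force: 0.0
```

>>> {"api": "drive_tool", "payload": {"increments": [{"delta_pos": [-19, 32, 0], "turn": 0, "jaw": 0.6}, {"delta_pos": [-19, 32, 0], "turn": 0, "jaw": 0.6}, {"delta_pos": [0, 0, 0], "turn": 0, "jaw": 0.6}, {"delta_pos": [0, 0, 0], "turn": 0, "jaw": 0.6}]}}

```text
time: 13.48
tool_pos: [0.4276, -0.0601, 0.3413]
tcp_rot: [3.141, -0.005, 0.003]
wrist_force: [0.0, 0.0, 0.2]
width: 0.798
grip_force: 0.0
```

```bash
python3 - <<'E'
from h import *
p,m=snap('wrist','w6.png');s=bot.read_state();print(s['time'],s['tool_pos'],s['tcp_rot'],s['width'],s['wrist_force'])
big=cv2.resize(p[100:340,120:440],None,fx=2.5,fy=2.5,interpolation=cv2.INTER_CUBIC);cv2.imwrite('pics/w6c.png',big[:,:,::-1])
E
```

```text
13.5333 [ 0.42827883 -0.05920615  0.34127317] [-3.14144604e+00  2.46342101e-03 -3.42313938e-03] 0.7983412618978047 [-0.62379436 -0.22932825 -0.51206312]
```

View pics/w6c.png

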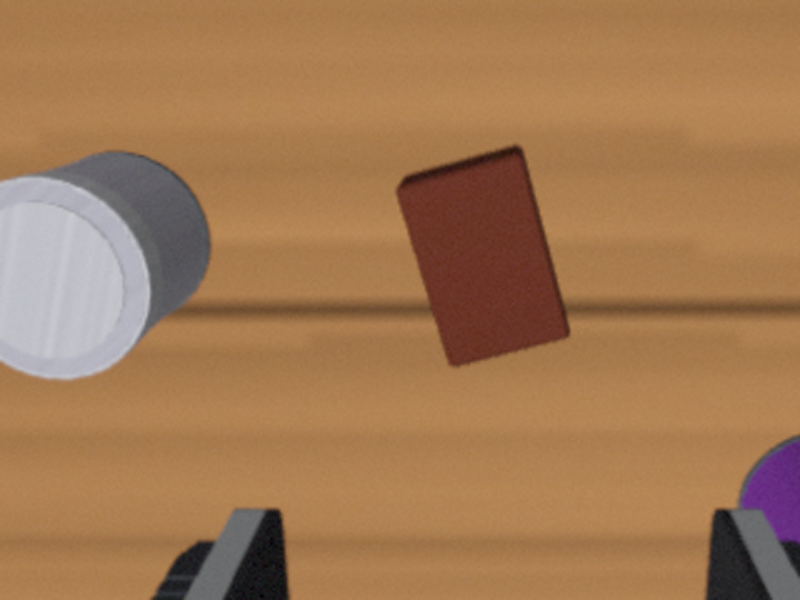

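In the crop the block's top face has its corners at (399,191), (520,157), (569,333) and (453,366). Its long side runs along world x, turned about 15°.

```bash
python3 - <<'E'
from h import *
p,m=load('w6.png')
P=np.array([onz(m,120+u/2.5,100+v/2.5,.026) for u,v in [(399,191),(520,157),(569,333),(453,366)]])
print(P,P.mean(0))
for i in range(4):
    d=P[(i+1)%4]-P[i];print(np.hypot(*d),np.degrees(np.arctan2(d[1],d[0])))
E
```

```text
[[ 0.4627 -0.0309]
 [ 0.4727 -0.0671]
 [ 0.418  -0.0827]
 [ 0.4071 -0.0461]] [ 0.440125 -0.0567  ]
0.037555825114088504 -74.55755339993043
0.056881016165325336 -164.08227653329985
0.03818861086763957 106.5842791923685
0.057640263705156645 15.289991358223997
```

>>> {"api": "drive_tool", "payload": {"increments": [{"delta_pos": [12, -3, 0], "turn": 0, "jaw": 0.6}, {"delta_pos": [0, 0, 25], "turn": -0.12, "jaw": 0.6}, {"delta_pos": [0, 0, 35], "turn": -0.12, "jaw": 0.6}, {"delta_pos": [0, 0, 35], "turn": -0.03, "jaw": 0.6}, {"delta_pos": [0, 0, 35], "turn": 0, "jaw": 0.6}, {"delta_pos": [0, 0, 20], "turn": 0, "jaw": 0.6}, {"delta_pos": [0, 0, 7], "turn": 0, "jaw": 0.6}, {"delta_pos": [0, 0, 0], "turn": 0, "jaw": 0.6}]}}

```text
time: 14.2
tool_pos: [0.4403, -0.0543, 0.1812]
tcp_rot: [-3.111, -0.427, 0.007]
wrist_force: [-0.5, 1.0, 0.2]
width: 0.799
grip_force: 0.0
```

>>> {"api": "drive_tool", "payload": {"increments": [{"delta_pos": [0, 0, 0], "turn": 0, "jaw": -1}, {"delta_pos": [0, 0, 0], "turn": 0, "jaw": -1}, {"delta_pos": [0, 0, 0], "turn": 0, "jaw": -1}, {"delta_pos": [0, 0, 0], "turn": 0, "jaw": -1}, {"delta_pos": [0, 0, 0], "turn": 0, "jaw": -1}, {"delta_pos": [0, 0, 0], "turn": 0, "jaw": -1}, {"delta_pos": [0, 0, 0], "turn": 0, "jaw": -1}, {"delta_pos": [0, 0, 0], "turn": 0, "jaw": -1}], "grip_force": 40}}

```text
time: 14.87
tool_pos: [0.4418, -0.0559, 0.1852]
tcp_rot: [3.112, 0.423, 0.007]
wrist_force: [0.4, 2.9, 6.3]
width: 0.453
grip_force: 42.0
```

>>> {"api": "drive_tool", "payload": {"increments": [{"delta_pos": [0, 0, -5], "turn": 0, "jaw": -1}, {"delta_pos": [0, 0, -15], "turn": 0, "jaw": -1}, {"delta_pos": [0, 0, -20], "turn": 0, "jaw": -1}, {"delta_pos": [0, 0, -20], "turn": 0, "jaw": -1}, {"delta_pos": [0, 0, 0], "turn": 0.12, "jaw": -1}, {"delta_pos": [0, 0, 0], "turn": 0.12, "jaw": -1}, {"delta_pos": [0, 0, 0], "turn": 0.03, "jaw": -1}, {"delta_pos": [0, 0, 0], "turn": 0, "jaw": -1}]}}

```text
time: 15.53
tool_pos: [0.4399, -0.0558, 0.2436]
tcp_rot: [3.141, -0.0, 0.0]
wrist_force: [-0.1, -0.2, -1.2]
width: 0.455
grip_force: 41.1
```

>>> {"api": "drive_tool", "payload": {"increments": [{"delta_pos": [28, 3, 0], "turn": 0, "jaw": -1}, {"delta_pos": [36, 4, 0], "turn": 0, "jaw": -1}, {"delta_pos": [36, 4, 0], "turn": 0, "jaw": -1}, {"delta_pos": [36, 4, 0], "turn": 0, "jaw": -1}, {"delta_pos": [36, 4, 0], "turn": 0, "jaw": -1}, {"delta_pos": [0, 0, 0], "turn": 0, "jaw": -1}, {"delta_pos": [0, 0, 20], "turn": 0, "jaw": -1}, {"delta_pos": [0, 0, 10], "turn": 0, "jaw": -1}]}}

```text
time: 16.2
tool_pos: [0.6123, -0.0747, 0.2118]
tcp_rot: [-3.141, -0.003, 0.002]
wrist_force: [-1.1, 0.2, -1.4]
width: 0.455
grip_force: 41.1
```

>>> {"api": "drive_tool", "payload": {"increments": [{"delta_pos": [0, 0, 0], "turn": 0, "jaw": -1}, {"delta_pos": [0, 0, 0], "turn": 0, "jaw": -1}]}}

```text
time: 16.37
tool_pos: [0.6108, -0.0745, 0.2118]
tcp_rot: [-3.141, -0.002, 0.006]
wrist_force: [-0.5, -0.4, -0.4]
width: 0.458
grip_force: 41.1
```

```bash
python3 - <<'E'
from h import *
p,m=snap('wrist','w7.png');s=bot.read_state();print(s['time'],s['tool_pos'],s['tcp_rot'],s['width'],s['wrist_force'])
E
```

```text
16.4167 [ 0.61146238 -0.07455375  0.21286378] [-3.14135220e+00 -1.60108906e-03  2.41894263e-03] 0.4580786499921415 [-0.01865106  0.22518901 -0.37072238]
```

View pics/w7.png

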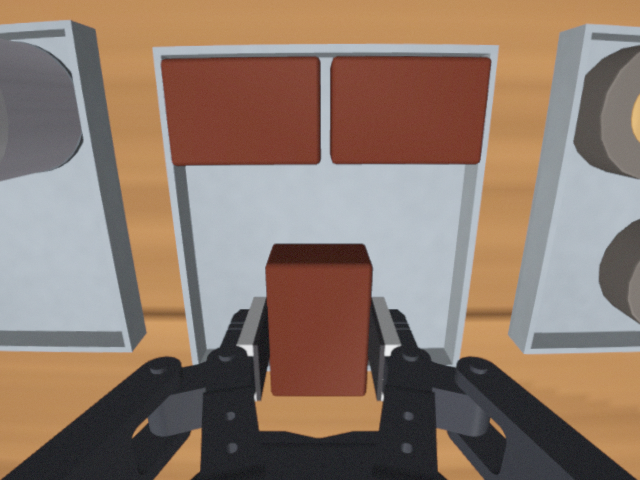

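The block hangs level over the free half of the block tray, with its top face at u 267–370, v 265–395. I'll check its clearance to the front wall (v≈360) and the samples (v≈164).

```bash
python3 - <<'E'
from h import *
p,m=load('w7.png')
zt=.026+.212-.185
print('near wall outer top',onz(m,200,366,.018),onz(m,460,366,.018),'far',onz(m,155,48,.018),onz(m,497,47,.018),'sample front',onz(m,320,163,.029))
print('block top',[onz(m,*q,zt).tolist() for q in [(267,265),(370,265),(366,394),(271,395)]])
E
```

```text
near wall outer top [ 0.5663 -0.0132] [ 0.5665 -0.1474] far [ 0.715  -0.0094] [ 0.7157 -0.1446] sample front [ 0.671  -0.0748]
block top [[0.6372, -0.0555], [0.6373, -0.093], [0.5793, -0.0941], [0.5786, -0.0546]]
```

>>> {"api": "drive_tool", "payload": {"increments": [{"delta_pos": [0, 0, 10], "turn": 0, "jaw": -1}, {"delta_pos": [0, 0, 5], "turn": 0, "jaw": -1}, {"delta_pos": [0, 0, 3], "turn": 0, "jaw": -1}, {"delta_pos": [0, 0, 2], "turn": 0, "jaw": -1}, {"delta_pos": [0, 0, 1], "turn": 0, "jaw": -1}, {"delta_pos": [0, 0, 0], "turn": 0, "jaw": -1}, {"delta_pos": [0, 0, 0], "turn": 0, "jaw": -1}]}}

```text
time: 17.0
tool_pos: [0.6124, -0.0746, 0.1923]
tcp_rot: [3.142, 0.001, 0.0]
wrist_force: [0.3, 0.4, -0.4]
width: 0.454
grip_force: 41.1
```

>>> {"api": "drive_tool", "payload": {"increments": [{"delta_pos": [0, 0, 1], "turn": 0, "jaw": -1}, {"delta_pos": [0, 0, 1], "turn": 0, "jaw": -1}, {"delta_pos": [0, 0, 1], "turn": 0, "jaw": -1}, {"delta_pos": [0, 0, 0], "turn": 0, "jaw": -1}, {"delta_pos": [0, 0, 0], "turn": 0, "jaw": -1}]}}

```text
time: 17.42
tool_pos: [0.6122, -0.0746, 0.1891]
tcp_rot: [-3.142, -0.001, 0.0]
wrist_force: [-0.9, 0.3, -1.0]
width: 0.456
grip_force: 41.1
```

>>> {"api": "drive_tool", "payload": {"increments": [{"delta_pos": [0, 0, 1], "turn": 0, "jaw": -1}, {"delta_pos": [0, 0, 1], "turn": 0, "jaw": -1}, {"delta_pos": [0, 0, 0], "turn": 0, "jaw": -1}, {"delta_pos": [0, 0, 0], "turn": 0, "jaw": -1}]}}

```text
time: 17.75
tool_pos: [0.6124, -0.0746, 0.1883]
tcp_rot: [3.142, 0.001, 0.0]
wrist_force: [-2.8, 1.2, 6.1]
width: 0.455
grip_force: 41.9
```

>>> {"api": "drive_tool", "payload": {"increments": [{"delta_pos": [0, 0, 0], "turn": 0, "jaw": 0.3}, {"delta_pos": [0, 0, 0], "turn": 0, "jaw": 0.3}, {"delta_pos": [0, 0, 0], "turn": 0, "jaw": 0.3}, {"delta_pos": [0, 0, 0], "turn": 0, "jaw": 0.3}, {"delta_pos": [0, 0, -15], "turn": 0, "jaw": 0.3}, {"delta_pos": [0, 0, -30], "turn": 0, "jaw": 0.3}, {"delta_pos": [0, 0, -35], "turn": 0, "jaw": 0.3}, {"delta_pos": [0, 0, -35], "turn": 0, "jaw": 0.3}]}}

```text
time: 18.42
tool_pos: [0.6117, -0.0745, 0.3021]
tcp_rot: [-3.141, -0.001, 0.004]
wrist_force: [0.8, -0.5, -0.3]
width: 0.644
grip_force: 0.0
```

>>> {"api": "drive_tool", "payload": {"increments": [{"delta_pos": [-27, -23, 0], "turn": 0, "jaw": 1}, {"delta_pos": [-28, -23, 0], "turn": 0, "jaw": 1}, {"delta_pos": [-28, -23, 0], "turn": 0, "jaw": 1}, {"delta_pos": [-28, -23, 0], "turn": 0, "jaw": 1}, {"delta_pos": [-28, -23, 0], "turn": 0, "jaw": 1}, {"delta_pos": [-28, -23, 0], "turn": 0, "jaw": 1}, {"delta_pos": [0, 0, 0], "turn": 0, "jaw": 1}, {"delta_pos": [0, 0, 0], "turn": 0, "jaw": 1}]}}

```text
time: 19.08
tool_pos: [0.4438, 0.0642, 0.3019]
tcp_rot: [3.142, 0.005, -0.0]
wrist_force: [0.5, -0.9, 0.7]
width: 0.998
grip_force: 0.0
```

```bash
python3 - <<'E'
from h import *
p,m=snap('wrist','w8.png');s=bot.read_state();print(s['time'],s['tool_pos'],s['tcp_rot'],s['width'],s['wrist_force'])
t,_=snap('top','top1.png')
a=cv2.resize(p[:, :],None,fx=.8,fy=.8)[:, :]
cv2.imwrite('pics/mix1.png',np.vstack([cv2.resize(p,(400,300)),cv2.resize(t[110:410,100:500],(400,300))])[:,:,::-1])
E
```

```text
19.1333 [0.44503872 0.06360744 0.3024313 ] [3.14140532e+00 3.71221343e-03 2.06078443e-03] 1.0004447863728372 [ 0.21305806 -0.2735286   0.26079802]
```

View pics/mix1.png

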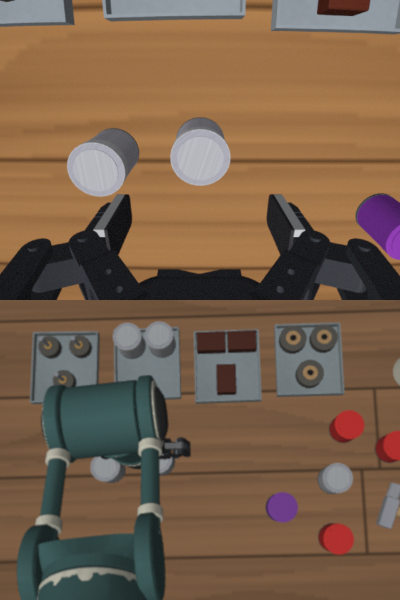

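The mixed picture (wrist view above, top view below) shows the block, plain wheel and mounted wheel all sitting in their own trays. The middle tin's lid is at wrist pixel (320,252), centred under the gripper.

>>> {"api": "drive_tool", "payload": {"increments": [{"delta_pos": [1, 0, 30], "turn": 0, "jaw": 1}, {"delta_pos": [0, 0, 30], "turn": 0, "jaw": 1}, {"delta_pos": [0, 0, 25], "turn": 0, "jaw": 1}, {"delta_pos": [0, 0, 15], "turn": 0, "jaw": 1}, {"delta_pos": [0, 0, 5], "turn": 0, "jaw": 1}, {"delta_pos": [0, 0, 0], "turn": 0, "jaw": 1}, {"delta_pos": [0, 0, 0], "turn": 0, "jaw": 1}]}}

```text
time: 19.77
tool_pos: [0.4473, 0.0628, 0.1976]
tcp_rot: [3.142, -0.0, 0.001]
wrist_force: [-0.1, 0.5, -0.2]
width: 1.002
grip_force: 0.0
```

>>> {"api": "drive_tool", "payload": {"increments": [{"delta_pos": [0, 0, 0], "turn": 0, "jaw": -1}, {"delta_pos": [0, 0, 0], "turn": 0, "jaw": -1}, {"delta_pos": [0, 0, 0], "turn": 0, "jaw": -1}, {"delta_pos": [0, 0, 0], "turn": 0, "jaw": -1}, {"delta_pos": [0, 0, 0], "turn": 0, "jaw": -1}, {"delta_pos": [0, 0, 0], "turn": 0, "jaw": -1}, {"delta_pos": [0, 0, 0], "turn": 0, "jaw": -1}], "grip_force": 60}}

```text
time: 20.35
tool_pos: [0.4474, 0.0633, 0.1989]
tcp_rot: [-3.142, -0.002, -0.006]
wrist_force: [-1.1, -1.0, 7.0]
width: 0.637
grip_force: 63.3
```

>>> {"api": "drive_tool", "payload": {"increments": [{"delta_pos": [0, 0, -5], "turn": 0, "jaw": -1}, {"delta_pos": [0, 0, -10], "turn": 0, "jaw": -1}, {"delta_pos": [0, 0, -10], "turn": 0, "jaw": -1}, {"delta_pos": [0, 0, 0], "turn": 0, "jaw": -1}, {"delta_pos": [0, 0, 0], "turn": 0, "jaw": -1}, {"delta_pos": [0, 0, 0], "turn": 0, "jaw": -1}]}}

```text
time: 20.85
tool_pos: [0.4461, 0.0633, 0.2224]
tcp_rot: [-3.142, -0.001, -0.001]
wrist_force: [-0.5, 0.1, -2.4]
width: 0.638
grip_force: 63.4
```

>>> {"api": "drive_tool", "payload": {"increments": [{"delta_pos": [0, 0, 0], "turn": 0, "jaw": -1}]}}

```text
time: 20.93
tool_pos: [0.4458, 0.0633, 0.2219]
tcp_rot: [3.142, 0.001, -0.001]
wrist_force: [0.1, 0.3, -1.0]
width: 0.642
grip_force: 63.4
```

The wrist force is only about -1 to -2 N, so this tin is empty and goes back down where it stood.

>>> {"api": "drive_tool", "payload": {"increments": [{"delta_pos": [0, 0, 12], "turn": 0, "jaw": -1}, {"delta_pos": [0, 0, 6], "turn": 0, "jaw": -1}, {"delta_pos": [0, 0, 2], "turn": 0, "jaw": -1}, {"delta_pos": [0, 0, 1], "turn": 0, "jaw": -1}, {"delta_pos": [0, 0, 1], "turn": 0, "jaw": -1}, {"delta_pos": [0, 0, 0], "turn": 0, "jaw": -1}, {"delta_pos": [0, 0, 0], "turn": 0, "jaw": -1}]}}

```text
time: 21.52
tool_pos: [0.4464, 0.0633, 0.2004]
tcp_rot: [-3.142, -0.001, -0.001]
wrist_force: [-0.2, -0.2, -0.3]
width: 0.639
grip_force: 63.4
```

>>> {"api": "drive_tool", "payload": {"increments": [{"delta_pos": [0, 0, 1], "turn": 0, "jaw": -1}, {"delta_pos": [0, 0, 1], "turn": 0, "jaw": -1}, {"delta_pos": [0, 0, 0], "turn": 0, "jaw": -1}, {"delta_pos": [0, 0, 0], "turn": 0, "jaw": -1}]}}

```text
time: 21.85
tool_pos: [0.4465, 0.0633, 0.1989]
tcp_rot: [-3.142, -0.001, -0.001]
wrist_force: [-2.1, -0.9, 5.4]
width: 0.636
grip_force: 63.8
```

>>> {"api": "drive_tool", "payload": {"increments": [{"delta_pos": [0, 0, 0], "turn": 0, "jaw": 1}, {"delta_pos": [0, 0, 0], "turn": 0, "jaw": 1}, {"delta_pos": [0, 0, 0], "turn": 0, "jaw": 1}, {"delta_pos": [0, 0, 0], "turn": 0, "jaw": 1}, {"delta_pos": [0, 0, 0], "turn": 0, "jaw": 1}, {"delta_pos": [0, 0, -25], "turn": 0, "jaw": 1}, {"delta_pos": [0, 0, -40], "turn": 0, "jaw": 1}, {"delta_pos": [0, 0, -40], "turn": 0, "jaw": 1}]}}

```text
time: 22.52
tool_pos: [0.445, 0.0632, 0.3026]
tcp_rot: [3.141, 0.001, -0.008]
wrist_force: [0.1, -0.1, 1.6]
width: 1.001
grip_force: 0.0
```

>>> {"api": "drive_tool", "payload": {"increments": [{"delta_pos": [-4, -32, 0], "turn": 0, "jaw": 1}, {"delta_pos": [-5, -35, 0], "turn": 0, "jaw": 1}, {"delta_pos": [-5, -35, 0], "turn": 0, "jaw": 1}, {"delta_pos": [0, 0, 0], "turn": 0, "jaw": 1}, {"delta_pos": [0, 0, 0], "turn": 0, "jaw": 1}]}}

```text
time: 22.93
tool_pos: [0.4317, 0.1666, 0.3032]
tcp_rot: [3.141, 0.007, 0.0]
wrist_force: [0.1, 0.3, -0.8]
width: 1.001
grip_force: 0.0
```

```bash
python3 - <<'E'
from h import *
p,m=snap('wrist','w9.png');s=bot.read_state();print(s['time'],s['tool_pos'],s['width'])
hsv=cv2.cvtColor(np.ascontiguousarray(p),cv2.COLOR_RGB2HSV)
w=((hsv[...,1]<50)&(hsv[...,2]>165)).astype(np.uint8);w[:120]=0;w[330:]=0
for c in cv2.findContours(w,0,1)[0]:
    if cv2.contourArea(c)>1500:
        (x,y),r=cv2.minEnclosingCircle(c);print(x,y,r,onz(m,x,y,.06),onz(m,x+r,y,.06))
E
```

```text
22.9833 [0.43180625 0.16564152 0.30296639] 1.00084531192154
321.6506042480469 252.73117065429688 47.76266860961914 [0.4321 0.1649] [0.4323 0.1364]
492.6001892089844 233.9248504638672 49.93747329711914 [0.4445 0.0636] [0.4447 0.0331]
```

>>> {"api": "drive_tool", "payload": {"increments": [{"delta_pos": [0, 0, 30], "turn": 0, "jaw": 1}, {"delta_pos": [0, 0, 30], "turn": 0, "jaw": 1}, {"delta_pos": [0, 0, 25], "turn": 0, "jaw": 1}, {"delta_pos": [0, 0, 15], "turn": 0, "jaw": 1}, {"delta_pos": [0, 0, 5], "turn": 0, "jaw": 1}, {"delta_pos": [0, 0, 0], "turn": 0, "jaw": 1}, {"delta_pos": [0, 0, 0], "turn": 0, "jaw": 1}]}}

```text
time: 23.57
tool_pos: [0.4326, 0.1646, 0.1985]
tcp_rot: [3.141, -0.001, 0.0]
wrist_force: [-0.3, 0.3, 0.9]
width: 1.0
grip_force: 0.0
```

>>> {"api": "drive_tool", "payload": {"increments": [{"delta_pos": [0, 0, 0], "turn": 0, "jaw": -1}, {"delta_pos": [0, 0, 0], "turn": 0, "jaw": -1}, {"delta_pos": [0, 0, 0], "turn": 0, "jaw": -1}, {"delta_pos": [0, 0, 0], "turn": 0, "jaw": -1}, {"delta_pos": [0, 0, 0], "turn": 0, "jaw": -1}, {"delta_pos": [0, 0, 0], "turn": 0, "jaw": -1}, {"delta_pos": [0, 0, 0], "turn": 0, "jaw": -1}], "grip_force": 60}}

```text
time: 24.15
tool_pos: [0.4333, 0.1656, 0.2]
tcp_rot: [-3.141, -0.002, -0.006]
wrist_force: [-0.2, -1.2, 7.2]
width: 0.638
grip_force: 63.3
```

>>> {"api": "drive_tool", "payload": {"increments": [{"delta_pos": [0, 0, -5], "turn": 0, "jaw": -1}, {"delta_pos": [0, 0, -10], "turn": 0, "jaw": -1}, {"delta_pos": [0, 0, -10], "turn": 0, "jaw": -1}, {"delta_pos": [0, 0, 0], "turn": 0, "jaw": -1}, {"delta_pos": [0, 0, 0], "turn": 0, "jaw": -1}, {"delta_pos": [0, 0, 0], "turn": 0, "jaw": -1}]}}

```text
time: 24.65
tool_pos: [0.432, 0.1653, 0.2234]
tcp_rot: [-3.141, -0.001, -0.001]
wrist_force: [-0.1, 0.4, 0.5]
width: 0.639
grip_force: 63.3
```

>>> {"api": "drive_tool", "payload": {"increments": [{"delta_pos": [0, 0, 0], "turn": 0, "jaw": -1}]}}

```text
time: 24.73
tool_pos: [0.4318, 0.1652, 0.2229]
tcp_rot: [3.141, 0.001, -0.001]
wrist_force: [0.2, 0.7, -0.9]
width: 0.644
grip_force: 63.3
```

This one is empty too (about -1 N), so I set it back and move on to the third tin.

>>> {"api": "drive_tool", "payload": {"increments": [{"delta_pos": [0, 0, 12], "turn": 0, "jaw": -1}, {"delta_pos": [0, 0, 6], "turn": 0, "jaw": -1}, {"delta_pos": [0, 0, 2], "turn": 0, "jaw": -1}, {"delta_pos": [0, 0, 1], "turn": 0, "jaw": -1}, {"delta_pos": [0, 0, 1], "turn": 0, "jaw": -1}, {"delta_pos": [0, 0, 0], "turn": 0, "jaw": -1}, {"delta_pos": [0, 0, 0], "turn": 0, "jaw": -1}]}}

```text
time: 25.32
tool_pos: [0.4323, 0.1653, 0.2014]
tcp_rot: [-3.142, -0.001, -0.0]
wrist_force: [0.5, 0.2, -0.6]
width: 0.641
grip_force: 63.3
```

>>> {"api": "drive_tool", "payload": {"increments": [{"delta_pos": [0, 0, 1], "turn": 0, "jaw": -1}, {"delta_pos": [0, 0, 1], "turn": 0, "jaw": -1}, {"delta_pos": [0, 0, 0], "turn": 0, "jaw": -1}, {"delta_pos": [0, 0, 0], "turn": 0, "jaw": -1}]}}

```text
time: 25.65
tool_pos: [0.4324, 0.1654, 0.2]
tcp_rot: [-3.141, -0.001, -0.001]
wrist_force: [-2.6, -0.7, 5.9]
width: 0.641
grip_force: 63.7
```

>>> {"api": "drive_tool", "payload": {"increments": [{"delta_pos": [0, 0, 0], "turn": 0, "jaw": 1}, {"delta_pos": [0, 0, 0], "turn": 0, "jaw": 1}, {"delta_pos": [0, 0, 0], "turn": 0, "jaw": 1}, {"delta_pos": [0, 0, 0], "turn": 0, "jaw": 1}, {"delta_pos": [0, 0, 0], "turn": 0, "jaw": 1}, {"delta_pos": [0, 0, -25], "turn": 0, "jaw": 1}, {"delta_pos": [0, 0, -40], "turn": 0, "jaw": 1}, {"delta_pos": [0, 0, -40], "turn": 0, "jaw": 1}]}}

```text
time: 26.32
tool_pos: [0.431, 0.1649, 0.3036]
tcp_rot: [3.14, 0.001, -0.007]
wrist_force: [1.6, 0.0, 0.4]
width: 0.994
grip_force: 0.0
```

>>> {"api": "drive_tool", "payload": {"increments": [{"delta_pos": [-2, 30, -5], "turn": 0, "jaw": 1}, {"delta_pos": [-2, 35, -5], "turn": 0, "jaw": 1}, {"delta_pos": [-2, 35, 0], "turn": 0, "jaw": 1}, {"delta_pos": [-2, 35, 0], "turn": 0, "jaw": 1}, {"delta_pos": [-2, 35, 0], "turn": 0, "jaw": 1}, {"delta_pos": [-3, 35, 0], "turn": 0, "jaw": 1}, {"delta_pos": [-3, 35, 0], "turn": 0, "jaw": 1}, {"delta_pos": [-3, 35, 0], "turn": 0, "jaw": 1}]}}

```text
time: 26.98
tool_pos: [0.4127, -0.1113, 0.3143]
tcp_rot: [3.141, 0.001, 0.001]
wrist_force: [1.0, -0.1, 0.2]
width: 1.003
grip_force: 0.0
```

>>> {"api": "drive_tool", "payload": {"increments": [{"delta_pos": [-3, 35, 0], "turn": 0, "jaw": 1}, {"delta_pos": [-3, 35, 0], "turn": 0, "jaw": 1}, {"delta_pos": [-3, 35, 0], "turn": 0, "jaw": 1}, {"delta_pos": [-3, 35, 0], "turn": 0, "jaw": 1}, {"delta_pos": [-3, 32, 0], "turn": 0, "jaw": 1}, {"delta_pos": [0, 0, 0], "turn": 0, "jaw": 1}, {"delta_pos": [0, 0, 0], "turn": 0, "jaw": 1}]}}

```text
time: 27.57
tool_pos: [0.3981, -0.2832, 0.314]
tcp_rot: [-3.141, 0.004, 0.0]
wrist_force: [-0.6, 0.9, 0.2]
width: 1.002
grip_force: 0.0
```

```bash
python3 - <<'E'
from h import *
p,m=snap('wrist','w10.png');s=bot.read_state();print(s['time'],s['tool_pos'],s['tcp_rot'],s['width'])
hsv=cv2.cvtColor(np.ascontiguousarray(p),cv2.COLOR_RGB2HSV)
w=((hsv[...,1]<50)&(hsv[...,2]>165)).astype(np.uint8);w[:120]=0;w[330:]=0
for c in cv2.findContours(w,0,1)[0]:
    if cv2.contourArea(c)>1500:
        (x,y),r=cv2.minEnclosingCircle(c);print(x,y,r,onz(m,x,y,.06),onz(m,x+r,y,.06))
cv2.imwrite('pics/w10s.png',cv2.resize(p,(480,360))[:,:,::-1])
E
```

```text
27.6167 [ 0.3981306  -0.28201241  0.31380603] [-3.14049053e+00  1.68761319e-03  1.08412834e-03] 1.0004529990913698
468.685791015625 281.39984130859375 41.739620208740234 [ 0.3744 -0.3802] [ 0.3742 -0.4079]
317.6758117675781 244.0 45.71969985961914 [ 0.4002 -0.2824] [ 0.4002 -0.3109]
```

View pics/w10s.png

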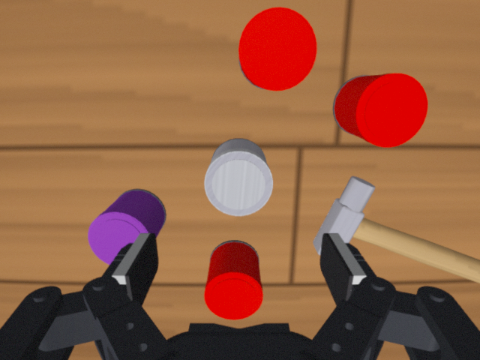

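The third grey tin's lid is at (238,183) in this scaled view. The purple tin is at (125,230), a red one at (233,280), and the hammer head lies near (340,215), so I check the finger clearance first.

```bash
python3 - <<'E'
from h import *
p,m=load('w10.png')
s=4/3
for n,u,v in [('hl',313,243),('ht',352,178),('hm',328,205)]: print(n,onz(m,u*s,v*s,.025),onz(m,u*s,v*s,.0))
print('purple lid c',onz(m,117*s,238*s,.06),'red',onz(m,233*s,291*s,.06))
E
```

```text
hl [ 0.3221 -0.3595] [ 0.3071 -0.3669]
ht [ 0.393  -0.3914] [ 0.3848 -0.4019]
hm [ 0.3649 -0.3709] [ 0.354  -0.3793]
purple lid c [ 0.3481 -0.1735] red [ 0.2909 -0.2771]
```

>>> {"api": "drive_tool", "payload": {"increments": [{"delta_pos": [1, 0, 30], "turn": 0, "jaw": 1}, {"delta_pos": [0, 0, 36], "turn": 0, "jaw": 1}, {"delta_pos": [0, 0, 30], "turn": 0, "jaw": 1}, {"delta_pos": [0, 0, 15], "turn": 0, "jaw": 1}, {"delta_pos": [0, 0, 5], "turn": 0, "jaw": 1}, {"delta_pos": [0, 0, 0], "turn": 0, "jaw": 1}, {"delta_pos": [0, 0, 0], "turn": 0, "jaw": 1}]}}

```text
time: 28.2
tool_pos: [0.4, -0.2812, 0.1988]
tcp_rot: [3.141, 0.003, 0.001]
wrist_force: [0.8, 0.2, 1.2]
width: 0.998
grip_force: 0.0
```

>>> {"api": "drive_tool", "payload": {"increments": [{"delta_pos": [0, 0, 0], "turn": 0, "jaw": -1}, {"delta_pos": [0, 0, 0], "turn": 0, "jaw": -1}, {"delta_pos": [0, 0, 0], "turn": 0, "jaw": -1}, {"delta_pos": [0, 0, 0], "turn": 0, "jaw": -1}, {"delta_pos": [0, 0, 0], "turn": 0, "jaw": -1}, {"delta_pos": [0, 0, 0], "turn": 0, "jaw": -1}, {"delta_pos": [0, 0, 0], "turn": 0, "jaw": -1}], "grip_force": 80}}

```text
time: 28.78
tool_pos: [0.4005, -0.2826, 0.2003]
tcp_rot: [3.139, 0.001, 0.005]
wrist_force: [-0.4, 1.1, 6.1]
width: 0.632
grip_force: 84.2
```

>>> {"api": "drive_tool", "payload": {"increments": [{"delta_pos": [0, 0, -5], "turn": 0, "jaw": -1}, {"delta_pos": [0, 0, -10], "turn": 0, "jaw": -1}, {"delta_pos": [0, 0, -10], "turn": 0, "jaw": -1}, {"delta_pos": [0, 0, 0], "turn": 0, "jaw": -1}, {"delta_pos": [0, 0, 0], "turn": 0, "jaw": -1}, {"delta_pos": [0, 0, 0], "turn": 0, "jaw": -1}]}}

```text
time: 29.28
tool_pos: [0.3993, -0.2817, 0.2232]
tcp_rot: [3.142, 0.001, 0.0]
wrist_force: [0.1, 0.3, -5.7]
width: 0.635
grip_force: 85.2
```

>>> {"api": "drive_tool", "payload": {"increments": [{"delta_pos": [0, 0, 0], "turn": 0, "jaw": -1}]}}

```text
time: 29.37
tool_pos: [0.3991, -0.2815, 0.2228]
tcp_rot: [-3.141, -0.001, 0.001]
wrist_force: [-1.1, 0.5, -6.5]
width: 0.635
grip_force: 85.2
```

At -6 N this is the full tin. I carry it to the tin tray.

>>> {"api": "drive_tool", "payload": {"increments": [{"delta_pos": [0, 0, -20], "turn": 0, "jaw": -1}, {"delta_pos": [0, 0, -30], "turn": 0, "jaw": -1}, {"delta_pos": [0, 0, -30], "turn": 0, "jaw": -1}, {"delta_pos": [0, 0, -15], "turn": 0, "jaw": -1}, {"delta_pos": [10, -16, 0], "turn": 0, "jaw": -1}, {"delta_pos": [16, -28, 0], "turn": 0, "jaw": -1}, {"delta_pos": [18, -30, 0], "turn": 0, "jaw": -1}, {"delta_pos": [18, -30, 0], "turn": 0, "jaw": -1}]}}

```text
time: 30.03
tool_pos: [0.4613, -0.1768, 0.3177]
tcp_rot: [-3.141, 0.002, 0.001]
wrist_force: [1.4, 0.2, -5.7]
width: 0.634
grip_force: 86.5
```

>>> {"api": "drive_tool", "payload": {"increments": [{"delta_pos": [18, -30, 0], "turn": 0, "jaw": -1}, {"delta_pos": [18, -30, 0], "turn": 0, "jaw": -1}, {"delta_pos": [18, -30, 0], "turn": 0, "jaw": -1}, {"delta_pos": [18, -30, 0], "turn": 0, "jaw": -1}, {"delta_pos": [18, -30, 0], "turn": 0, "jaw": -1}, {"delta_pos": [18, -30, 0], "turn": 0, "jaw": -1}, {"delta_pos": [18, -30, 0], "turn": 0, "jaw": -1}, {"delta_pos": [16, -28, 0], "turn": 0, "jaw": -1}]}}

```text
time: 30.7
tool_pos: [0.6037, 0.0623, 0.3171]
tcp_rot: [-3.142, -0.002, 0.002]
wrist_force: [-0.3, -0.8, -4.4]
width: 0.631
grip_force: 86.5
```

>>> {"api": "drive_tool", "payload": {"increments": [{"delta_pos": [15, -30, 0], "turn": 0, "jaw": -1}, {"delta_pos": [0, 0, 20], "turn": 0, "jaw": -1}, {"delta_pos": [0, 0, 20], "turn": 0, "jaw": -1}, {"delta_pos": [0, 0, 10], "turn": 0, "jaw": -1}, {"delta_pos": [0, 0, 0], "turn": 0, "jaw": -1}, {"delta_pos": [0, 0, 0], "turn": 0, "jaw": -1}]}}

```text
time: 31.2
tool_pos: [0.6174, 0.0901, 0.2666]
tcp_rot: [3.141, 0.001, -0.006]
wrist_force: [0.3, -0.1, -4.5]
width: 0.634
grip_force: 86.8
```

```bash
python3 - <<'E'
from h import *
p,m=snap('wrist','w11.png');s=bot.read_state();print(s['time'],s['tool_pos'],s['tcp_rot'],s['width'])
E
```

```text
31.25 [0.61812171 0.09000351 0.26807245] [ 3.14154282e+00  2.55895556e-04 -9.76284811e-04] 0.6346221934721433
```

View pics/w11.png

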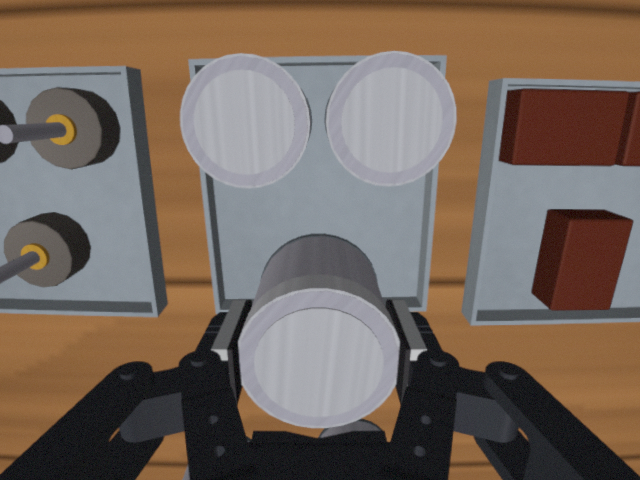

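The tin hangs upright over the free half of the tin tray. The tray's rear corners are at (190,60) and (446,58), its front edge is at v≈308, and the sample lids are at (245,120) and (391,120).

```bash
python3 - <<'E'
from h import *
p,m=load('w11.png')
print('far',onz(m,190,60,.018),onz(m,446,58,.018),'near',onz(m,218,311,.018),onz(m,428,308,.018),'sample lids',onz(m,245,120,.063),onz(m,391,119,.063))
E
```

```text
far [0.7237 0.1583] [0.7248 0.0228] near [0.5744 0.1552] [0.5767 0.0193] sample lids [0.6936 0.1223] [0.6941 0.0585]
```

>>> {"api": "drive_tool", "payload": {"increments": [{"delta_pos": [0, 0, 15], "turn": 0, "jaw": -1}, {"delta_pos": [0, 0, 15], "turn": 0, "jaw": -1}, {"delta_pos": [0, 0, 10], "turn": 0, "jaw": -1}, {"delta_pos": [0, 0, 0], "turn": 0, "jaw": -1}, {"delta_pos": [0, 0, 0], "turn": 0, "jaw": -1}]}}

```text
time: 31.67
tool_pos: [0.6181, 0.0901, 0.2284]
tcp_rot: [3.142, 0.0, -0.001]
wrist_force: [-0.2, -0.6, -5.3]
width: 0.636
grip_force: 86.8
```

>>> {"api": "drive_tool", "payload": {"increments": [{"delta_pos": [0, 0, 10], "turn": 0, "jaw": -1}, {"delta_pos": [0, 0, 7], "turn": 0, "jaw": -1}, {"delta_pos": [0, 0, 3], "turn": 0, "jaw": -1}, {"delta_pos": [0, 0, 2], "turn": 0, "jaw": -1}, {"delta_pos": [0, 0, 1], "turn": 0, "jaw": -1}, {"delta_pos": [0, 0, 0], "turn": 0, "jaw": -1}, {"delta_pos": [0, 0, 0], "turn": 0, "jaw": -1}]}}

```text
time: 32.25
tool_pos: [0.6183, 0.0904, 0.2053]
tcp_rot: [-3.142, -0.001, -0.0]
wrist_force: [0.6, 0.0, -5.4]
width: 0.632
grip_force: 86.8
```

>>> {"api": "drive_tool", "payload": {"increments": [{"delta_pos": [0, 0, 1], "turn": 0, "jaw": -1}, {"delta_pos": [0, 0, 1], "turn": 0, "jaw": -1}, {"delta_pos": [0, 0, 0], "turn": 0, "jaw": -1}, {"delta_pos": [0, 0, 0], "turn": 0, "jaw": -1}]}}

```text
time: 32.58
tool_pos: [0.6183, 0.0905, 0.2034]
tcp_rot: [-3.142, -0.001, -0.001]
wrist_force: [0.6, 0.9, -4.2]
width: 0.633
grip_force: 87.0
```

>>> {"api": "drive_tool", "payload": {"increments": [{"delta_pos": [0, 0, 1], "turn": 0, "jaw": -1}, {"delta_pos": [0, 0, 1], "turn": 0, "jaw": -1}, {"delta_pos": [0, 0, 0], "turn": 0, "jaw": -1}, {"delta_pos": [0, 0, 0], "turn": 0, "jaw": -1}]}}

```text
time: 32.92
tool_pos: [0.6184, 0.0905, 0.2033]
tcp_rot: [-3.142, -0.001, -0.001]
wrist_force: [-5.7, -0.4, 7.8]
width: 0.634
grip_force: 87.9
```

>>> {"api": "drive_tool", "payload": {"increments": [{"delta_pos": [0, 0, 0], "turn": 0, "jaw": 0.8}, {"delta_pos": [0, 0, 0], "turn": 0, "jaw": 0.8}, {"delta_pos": [0, 0, 0], "turn": 0, "jaw": 0.8}, {"delta_pos": [0, 0, 0], "turn": 0, "jaw": 0.8}, {"delta_pos": [0, 0, -20], "turn": 0, "jaw": 0.8}, {"delta_pos": [0, 0, -35], "turn": 0, "jaw": 0.8}, {"delta_pos": [0, 0, -40], "turn": 0, "jaw": 0.8}, {"delta_pos": [0, 0, -40], "turn": 0, "jaw": 0.8}]}}

```text
time: 33.58
tool_pos: [0.6177, 0.0903, 0.3365]
tcp_rot: [3.141, 0.001, -0.004]
wrist_force: [1.2, 1.8, 0.4]
width: 0.894
grip_force: 0.0
```

>>> {"api": "drive_tool", "payload": {"increments": [{"delta_pos": [-10, 38, -10], "turn": 0, "jaw": 0.8}, {"delta_pos": [-10, 38, -10], "turn": 0, "jaw": 0.8}, {"delta_pos": [-10, 38, -10], "turn": 0, "jaw": 0.8}, {"delta_pos": [-10, 38, -10], "turn": 0, "jaw": 0.8}, {"delta_pos": [-10, 38, 0], "turn": 0, "jaw": 0.8}, {"delta_pos": [-10, 38, 0], "turn": 0, "jaw": 0.8}, {"delta_pos": [-10, 38, 0], "turn": 0, "jaw": 0.8}, {"delta_pos": [-10, 38, 0], "turn": 0, "jaw": 0.8}]}}

```text
time: 34.25
tool_pos: [0.5376, -0.2154, 0.3765]
tcp_rot: [3.141, 0.001, 0.001]
wrist_force: [0.8, -0.2, -0.1]
width: 0.9
grip_force: 0.0
```

>>> {"api": "drive_tool", "payload": {"increments": [{"delta_pos": [-10, 38, 0], "turn": 0, "jaw": 0.8}, {"delta_pos": [-10, 38, 0], "turn": 0, "jaw": 0.8}, {"delta_pos": [-10, 38, 0], "turn": 0, "jaw": 0.8}, {"delta_pos": [-10, 38, 0], "turn": 0, "jaw": 0.8}, {"delta_pos": [-10, 38, 0], "turn": 0, "jaw": 0.8}, {"delta_pos": [0, 0, 0], "turn": 0, "jaw": 0.8}, {"delta_pos": [0, 0, 0], "turn": 0, "jaw": 0.8}]}}

```text
time: 34.83
tool_pos: [0.4877, -0.4058, 0.3759]
tcp_rot: [-3.141, 0.005, 0.0]
wrist_force: [-1.0, 0.4, -0.2]
width: 0.9
grip_force: 0.0
```

```bash
python3 - <<'E'
from h import *
t,_=snap('top','top2.png');s,_=snap('scene','scene2.png');print(bot.read_state()['tool_pos'])
a=cv2.resize(t[110:360,110:510],(480,300));b=cv2.resize(s[150:400,130:530],(480,300))
cv2.imwrite('pics/fin.png',np.vstack([a,b])[:,:,::-1])
E
```

```text
[ 0.48853369 -0.40338812  0.37582205]
```

View pics/fin.png

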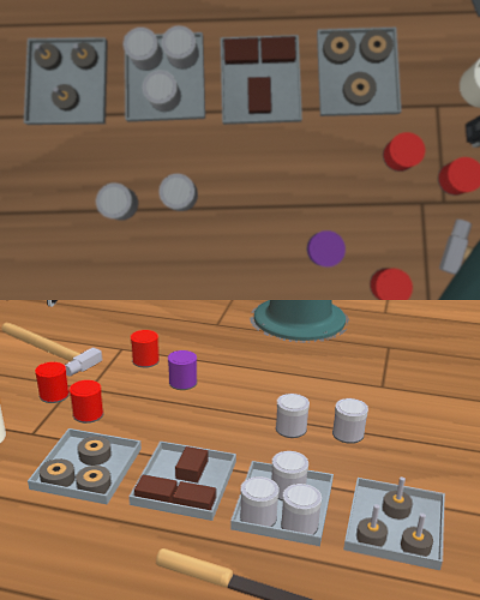

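Everything is flat in its own tray, the two empty tins stand upright where they were, and the look-alikes are untouched.

```bash
python3 -c "
from workcell import bot
print(bot.finish_job())"
```

```text
the job is handed in; nothing more can be done
None
```

The job is handed in at about 35 s: the plain wheel, mounted wheel (shank up), sanding block and full tin (the rightmost one, about 6 N when lifted) are in their own trays and released, the two empty tins stand upright where they were, and the sanding block's long side actually lay along world x at the start, not y as the note says.

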